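# Stack a lamp's ballast plates on its ribbed stem, tabs alternating

## Robot

A 6-joint arm with a two-finger parallel gripper is mounted at the origin on the work surface. World frame = base frame: x ahead of the robot, y to its left, z up, the work surface at z = 0. Lengths are in m, angles in degrees, forces in N, time in s.
With the tool pointing down it reaches from about 0.4 to 0.825 m from the base axis. Payload 7 kg.
Tool frame: the origin (TCP) lies midway between the tips of the shut fingers; the grasp point (between the pads) lies 19 mm behind it; z points along the fingers, y is the line along which they close (so a half turn about z gives the same grasp; the last joint's range is limited). The gripper opens to 88 mm and grips with 3 to 60 N. Pads are 19 mm wide; open, the fingers measure 130 mm over their backs; the gripper's body (78 mm by 193 mm) begins 47 mm behind the grasp point.
Start: joints at [85.778, 20.546, 0.682, 0, -70.136, -16.507], TCP at [0.239, 0.631, 0.227] pointing down, gripper open.
Joint ranges: [-176.03, 176.03], [-82.01, 121.73], [-58.28, 71.71], [-173.87, 95.51], [-174.79, -0.11], [-173.66, 173.66]. Speed limits (degrees/s): [136.94, 136.94, 172.46, 180, 180, 180].

## Interface

Orientations are given as [roll, pitch, yaw] about the fixed x, y, z axes, in that order (R = Rz(yaw) Ry(pitch) Rx(roll)).
In Python, from plant import telemetry, viewer, workorder gives the robot as it stands. The module is installed in compiled form; this text tells all that it offers.
- The arm moves only by the tool carry_out, never from a script. Its argument "rows" is a list of rows, each a list of 6 numbers: the shift along the tool's x, y, z in m, then the turn, a rotation vector about the tool's x, y, z in rad. In form: [[tx, ty, tz, ax, ay, az], ...]. A call has 1 to 8 rows; each row is the pose to reach, as a shift and turn from the pose commanded when the call began, along the tool's axes at that moment; what a row does not reach only later rows make up. A row lasts 1/8 s, in which the tool goes at most 62.5 mm and 10.7 degrees, less where a joint would pass 70% of its speed; a pose out of reach is approached as far as the arm can. A call with a gripper value outside its range is refused whole. "grip" is the gripper's target within -1 to 1 (fully open at 1, half-way at 0, shut at -1), set as the call begins (left out, the last holds). The fingers move at their own pace and stop on an object; the grip force is fixed at half the most. Time passes only in rows, so rows that repeat a pose let the fingers close. It gives the time, the measured TCP pose, the force, the opening and the grip force at its end, in the units of the state.
- telemetry.get_obs(): the state, without advancing time (a new reading comes with each control period).
- viewer.snapshot(name): name is "scene" or "top" or "wrist"; returns the picture (480x640x3 uint8, red, green, blue); there is no depth.
- viewer.camera_info(name): a dict with "intrinsics" (3x3 intrinsics, pixels), "extrinsics" (4x4, takes a point from camera to world coordinates); the wrist camera has in their place "tool_from_camera" (4x4, takes a point from camera to tool coordinates, whose origin is the TCP and whose axes are the flange's). Camera axes: x right, y down, z forward; pixel columns grow to the right and rows downward; lengths in m; the calibration is good to about 2 mm. The wrist camera is an equidistant fisheye: a pixel r from the principal point sees the ray r / f radians off the axis. A picture is of the moment at which its call begins: read the wrist's pose just before it. camera_info takes no time and is no camera call.
- workorder.close_job(): hands the job in; it is judged then, once.
The state is a dict: "clock": time; "joint_pos": joint angles; "qvel": joint speeds; "tau": joint torques, N m; "tool_pos": TCP position; "orientation": TCP orientation; "force": force on the tool from outside, world axes, zero at the start; "moment": the same for the moment, N m; "opening": finger opening in m; "gripper_force": force on a finger pad.
Only numpy, scipy, OpenCV 4.12 (cv2) and the standard library are available. Lean on these libraries where they do the work, as an engineer would, in place of code of your own. Each camera call takes 0.05 s, during which the arm holds its last target. There are 200 camera calls.

## Task

Finish the ballast stack of the lamp foot: lower the thin separator plate fully home on the ribbed stem with its tab pointing opposite to the tab of the plate already there, then the thick weight plate fully home on top of it with its tab pointing the same way as that first plate's. The stem stands turned a little, so feel for the ribs gently (pressing with no more than about 40 N) instead of forcing a plate, do not let a plate drop down the stem, and leave the other things where they are.

Things in the scene. Friction and masses are not known exactly. Their poses are not given: they have to be found in the camera images.
- foot: Fixed dark steel lamp foot, a disc 150 mm across, 18 mm thick; origin at the centre of its underside, on the axis of the upright stem, z up. A first plate like the weight plate already lies at the bottom of the stem; its tab points nominally to the foot's +x. Stem and first plate stand turned together off that, anywhere within 11.5 deg (0.2 rad) either way; this angle is not measured.
- stem_tip (a point): Top of the stem, 80 mm above the foot's origin. The stem's core is round, 28 mm across up to 72 mm, then a cone narrowing to 14 mm across at the top. The stem swivels in the foot only under more than 0.25 N m, within the same 0.2 rad either way, and stays where it is left.
- rib_tops (a point): Point on the axis 66 mm above the foot's origin, level with the square flat tops of the stem's four ribs, so the core sticks out 14 mm above them as a pilot. Ribs 8 mm thick, reaching 22 mm from the axis, 90 deg apart, nominally along the foot's x and y (turned with the stem).
- seat (a point): Point on the axis 34 mm above the foot's origin, level with the top of the first plate, where the separator plate goes. Fully home, the separator plate's centre is 39 mm and the weight plate's centre 52 mm above the foot's origin.
- separator_mid (a point): Centre (half-way up) of the loose separator plate: steel, 60 x 60 x 10 mm, 0.14 to 0.26 kg, flat on the table, one broad short tab 40 mm wide sticking out 18 mm from the middle of its +x side; z up. Can be gripped across its plain sides, 60 mm apart along y. Sharp edges without lead-in.
- separator_tab (a point): Middle of the end of the separator's tab, 48 mm from its centre along +x. The opening in both plates: a 30.4 mm square bore, sides parallel to the plate's, with a slot 10.4 mm wide in the middle of each side out to 23.2 mm from the axis. It fits the ribs every 90 deg with 1.2 mm play a side, 3 deg either way.
- weight_mid (a point): Centre (half-way up) of the loose weight plate: steel, 60 x 60 x 16 mm, 0.22 to 0.42 kg, flat on the table, one long narrow tab 20 mm wide sticking out 28 mm from the middle of its +x side; z up. Gripped like the separator plate, across sides 60 mm apart along y; the same opening and play.
- weight_tab (a point): Middle of the end of the weight plate's tab, 58 mm from its centre along +x, half-way up.
- separator: the separator plate itself (same axes as separator_mid; origin at the centre of its underside, 5 mm below that point)
- weight: the weight plate itself (same axes as weight_mid; origin at the centre of its underside, 8 mm below that point)
- collar: bystander: loose smooth round steel collar, 60 mm across, 12 mm high, plain round hole, no tab; origin at the centre of its underside
- finial: bystander: small upright brass finial, 32 mm across, 46 mm high; origin at the centre of its underside
- screwdriver: bystander: black-handled screwdriver, about 200 mm long and 26 mm thick, lying on the table; x points to its tip
- bulb_box: bystander: upright cardboard bulb box, 62 x 62 x 110 mm; origin at the centre of its underside
- towel_ring: bystander: black towel-ring stand, 140 mm high, ring 125 mm across; origin at the centre of its underside
- glass_cup: bystander: white cup, 72 mm across, 80 mm high; origin at the centre of its underside
- brass_cap: bystander: flat brass cap, 48 mm across, 18 mm high; origin at the centre of its underside
Not all that is in view belongs to the job. What is shaped like the separator but orange or yellow is not meant.

How it is judged:
By the outcome, as a careful person would: the job done as asked, in the order asked, and still so for the second after the job is handed in, with the robot touching nothing.
It also fails if it takes over 72 s, if anything falls off the work surface, if the arm or the gripper's body presses on something with over 40 N, if the wrist force passes 120 N, or if a joint passes its speed limit or range.

## Working session

There is one attempt and no reset: what is moved stays moved. The work goes in short steps, Python scripts to look and compute and a tool call to move; the robot and the scene stay as the last step left them, time stands still between calls to the robot, and variables do not carry over. Pictures are saved under pics/ and viewed, at most 10 in all, crops included, and the job is handed in when it is done.

Besides the shell and the picture viewer there is one more tool, called as name([rows], argument=value, ...), one row to a line, values as JSON. carry_out: Moves the arm, as the interface text tells. Its arguments: {"type":"object","properties":{"rows":{"type":"array"},"grip":{"type":"number"}},"required":["rows"]}

```bash
mkdir -p pics
cat > h.py <<'E'
import numpy as np, cv2
from plant import telemetry, viewer, workorder
from scipy.spatial.transform import Rotation as R
def snap(n,f=None):
    im=viewer.snapshot(n)
    if f: cv2.imwrite('pics/'+f,im[:,:,::-1])
    return im
def pose():
    o=telemetry.get_obs(); return np.array(o['tool_pos']),R.from_euler('xyz',o['orientation'],degrees=True)
def ray(n,uv):
    c=viewer.camera_info(n);K=np.array(c['intrinsics'])
    d=np.array([(uv[0]-K[0,2])/K[0,0],(uv[1]-K[1,2])/K[1,1]])
    if n=='wrist':
        r=np.hypot(*d); d=np.r_[d/max(r,1e-9)*np.sin(r),np.cos(r)]
        T=np.array(c['tool_from_camera']);p,q=pose()
        return p+q.apply(T[:3,3]),q.apply(T[:3,:3]@d)
    T=np.array(c['extrinsics']); return T[:3,3],T[:3,:3]@np.r_[d,1]
def at(n,uv,z):
    o,d=ray(n,uv); return (o+d*(z-o[2])/d[2])[:2]
E
python3 - <<'E'
from h import *
print(telemetry.get_obs()); snap('top','top.png'); snap('scene','scene.png')
print({n:viewer.camera_info(n) for n in ('top','scene','wrist')})
E
```

```text
{'clock': 0.0, 'joint_pos': array([ 8.57751715e+01,  2.05903463e+01,  6.34210973e-01, -2.05337254e-02,
       -7.01369607e+01, -1.65070338e+01]), 'qvel': array([ 0.05197639, -0.0002021 , -0.04448943,  0.1126053 , -0.06564859,
       -0.0247817 ]), 'tau': array([-1.84541437e-03, -5.82711983e+01,  2.93053079e+01,  6.99680284e+00,
        6.86382395e-03, -1.73519720e-04]), 'tool_pos': array([0.23879421, 0.63082021, 0.22563701]), 'orientation': array([ 1.79905256e+02, -7.94670338e-03, -2.07388482e+01]), 'force': array([0.12584556, 0.06447687, 0.21209697]), 'moment': array([0.01862087, 0.01976375, 0.00167952]), 'gripper_force': 0.0, 'opening': 0.08720329702474985}
{'top': {'intrinsics': array([[624.96170556,   0.        , 317.51541059],
       [  0.        , 624.96170556, 231.37243976],
       [  0.        ,   0.        ,   1.        ]]), 'extrinsics': array([[-4.38738565e-04, -9.95140918e-01,  9.84599452e-02,
         4.02048654e-01],
       [-9.99916314e-01, -8.36471545e-04, -1.29099088e-02,
         3.88098564e-03],
       [ 1.29295374e-02, -9.84573696e-02, -9.95057271e-01,
         1.
[... 384 characters left out ...]
80795,  0.04468046, -0.07891529],
       [ 0.0094217 , -0.79936746, -0.60076859,  0.85300148],
       [ 0.        ,  0.        ,  0.        ,  1.        ]])}, 'wrist': {'intrinsics': array([[371.64829954,   0.        , 320.70094742],
       [  0.        , 371.64829954, 235.60374305],
       [  0.        ,   0.        ,   1.        ]]), 'tool_from_camera': array([[-6.94399299e-04, -9.60426427e-01, -2.78532936e-01,
         7.46168253e-02],
       [ 9.99999758e-01, -6.53383297e-04, -2.40088469e-04,
         3.97164520e-04],
       [ 4.85985427e-05, -2.78533035e-01,  9.60426648e-01,
        -1.57592372e-01],
       [ 0.00000000e+00,  0.00000000e+00,  0.00000000e+00,
         1.00000000e+00]])}}
```

View pics/top.png

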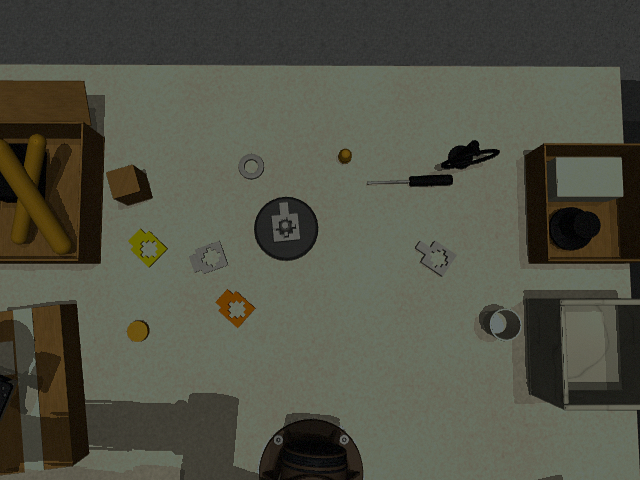

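View pics/scene.png

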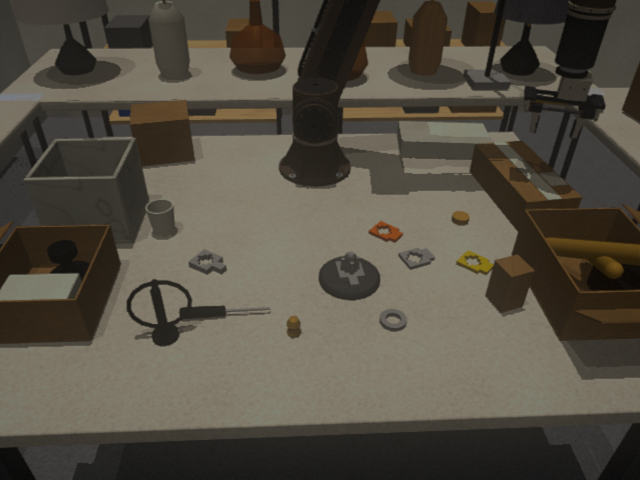

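The top view shows the foot at (287,228) with the first plate's tab up (+x). There are two grey plates:
- (210,257): broad short tab. This is the separator.
- (437,258): narrow long tab at (420,245). This is the weight.

The yellow plate (148,247) and orange plate (236,308) are decoys, and the round one at (251,166) is the collar. I'll confirm with one enlarged crop.

Run:
```python
from h import *
im=cv2.imread('pics/top.png')
cs=[cv2.resize(np.clip(im[y-33:y+34,x-33:x+34].astype(float)*1.6,0,255).astype('uint8'),(402,402),interpolation=cv2.INTER_CUBIC)[:, :] for x,y in((210,257),(437,258),(287,226))]
o=np.hstack([cv2.resize(c,(264,264)) for c in cs]); cv2.imwrite('pics/crop1.png',o)
```

```text
(no output)
```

View pics/crop1.png

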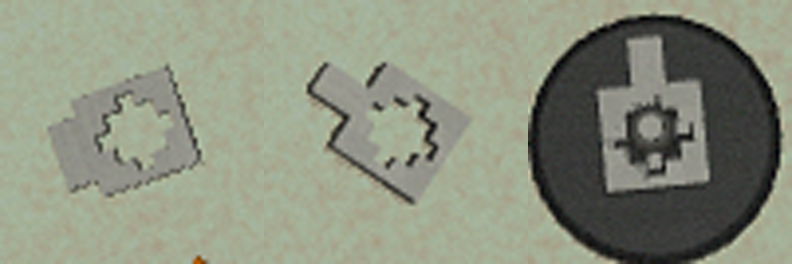

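The crop confirms it. Left is the separator, with its broad tab pointing lower left. Middle is the weight, with its narrow tab pointing upper left. Right is the first plate, turned about +4.5°.

```bash
cat >> h.py <<'E'
def go(x,y,z,yaw):
    p,q=pose(); print('now',p.round(4),q.as_euler('xyz',degrees=True).round(2))
    g=R.from_euler('xyz',[180,0,yaw],degrees=True)
    print('row',q.inv().apply(np.array([x,y,z])-p).round(4),(q.inv()*g).as_rotvec().round(3))
E
python3 - <<'E'
from h import *
for n,a,b,z in(('sep',(211,257),(192.2,264.1),.01),('wt',(438.8,258),(418,244.8),.016),('st',(287,227),(284.7,202),.034)):
    A,B=at('top',a,z),at('top',b,z); d=B-A; print(n,A.round(4),np.degrees(np.arctan2(d[1],d[0])).round(1),np.linalg.norm(d).round(4))
A=at('top',(211,257),.01); go(A[0],A[1],.15,-69)
E
```

```text
sep [0.4857 0.232 ] 110.9 0.0462
wt [ 0.4832 -0.296 ] 57.3 0.0568
st [0.5532 0.0554] 5.5 0.0581
now [0.2388 0.6309 0.2257] [ 1.7991e+02 -1.0000e-02 -2.0740e+01]
row [0.3721 0.2856 0.0762] [ 0.001 -0.001  0.842]
```

carry_out([
  [0.04,0.03,0.008,0,0,0.1],
  [0.09,0.07,0.018,0,0,0.21],
  [0.14,0.107,0.029,0,0,0.32],
  [0.19,0.146,0.039,0,0,0.43],
  [0.24,0.184,0.049,0,0,0.54],
  [0.29,0.222,0.059,0,0,0.66],
  [0.34,0.26,0.069,0,0,0.77],
  [0.372,0.286,0.076,0.001,0,0.842],
], grip=1)

```text
clock: 1.1
tool_pos: [0.4862, 0.2299, 0.1501]
orientation: [-180.0, 0.0, -69.2]
force: [0.5, 0.7, 0.8]
opening: 0.0877
gripper_force: 0.0
```

carry_out([
  [0,0,0,0,0,0],
  [0,0,0,0,0,0],
])

```text
clock: 1.35
tool_pos: [0.4857, 0.232, 0.1505]
orientation: [-180.0, 0.0, -69.0]
force: [-0.8, -0.4, -0.3]
opening: 0.0881
gripper_force: 0.0
```

Run:
```python
from h import *
print(telemetry.get_obs()['joint_pos'].round(1))
p,q=pose();print(p,q.as_euler('xyz',degrees=True)); snap('wrist','w1.png')
```

```text
[ 46.4  11.4 -22.7  -0.  -55.8 -25.4]
[0.48566135 0.23202625 0.15046579] [-1.79960583e+02  1.89332998e-02 -6.89905480e+01]
```

View pics/w1.png

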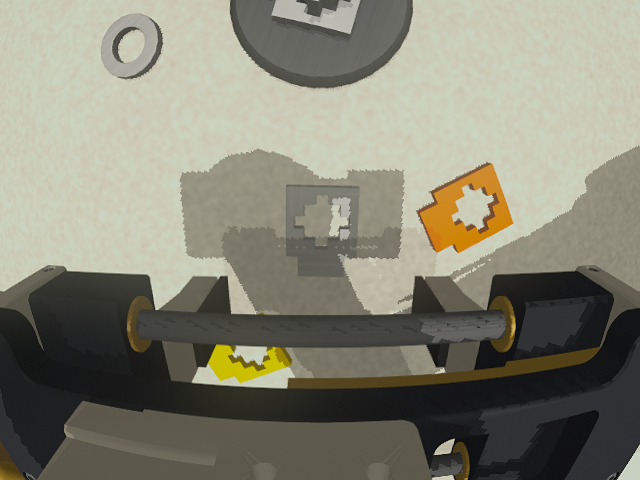

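The wrist view shows the separator at about (322,220), its tab toward the bottom (tool -x) and well aligned with the tool. I'll fit its outline numerically.

```bash
cat >> h.py <<'E'
def rect(im,z,c,yaw,n=480,s=.00025):
    """metric top-down patch of plane z, centre c, columns along plate x, rows along plate -y"""
    C=viewer.camera_info('wrist');K=np.array(C['intrinsics']);T=np.array(C['tool_from_camera']);p,q=pose()
    u=(np.arange(n)-n/2)*s; X,Y=np.meshgrid(u,-u); a=np.radians(yaw)
    P=np.stack([c[0]+X*np.cos(a)-Y*np.sin(a),c[1]+X*np.sin(a)+Y*np.cos(a),0*X+z],-1).reshape(-1,3)
    d=(q.inv().apply(P-p)-T[:3,3])@T[:3,:3]; r=np.arctan2(np.hypot(d[:,0],d[:,1]),d[:,2])/np.hypot(d[:,0],d[:,1])
    m=np.float32([K[0,0]*d[:,0]*r+K[0,2],K[1,1]*d[:,1]*r+K[1,2]]).reshape(2,n,n)
    return cv2.remap(im,m[0],m[1],cv2.INTER_CUBIC)
def outline(tw,tl,hole=True):
    L=[[(30,tw/2),(30,30),(-30,30),(-30,-30),(30,-30),(30,-tw/2),(30+tl,-tw/2),(30+tl,tw/2),(30,tw/2)]]
    if hole:
        h=[(15.2,-5.2),(23.2,-5.2),(23.2,5.2),(15.2,5.2),(15.2,15.2)]; pts=[]
        for k in range(4):
            for x,y in h: pts.append([(x,y),(-y,x),(-x,-y),(y,-x)][k])
        L.append(pts+pts[:1])
    o=[];N=[]
    for l in L:
        for a,b in zip(np.array(l[:-1],float),np.array(l[1:],float)):
            k=int(np.hypot(*(b-a))*2); t=(np.arange(k)+.5)/k; o.append(a+t[:,None]*(b-a)); e=(b-a)/np.hypot(*(b-a)); N.append(np.tile([-e[1],e[0]],(k,1)))
    return np.vstack(o)/1000,np.vstack(N)
def fit(im,z,c,yaw,tw,tl,hole=True,rng=6,arng=5,f=None,signed=False,flip=1):
    g=rect(cv2.cvtColor(im,cv2.COLOR_RGB2GRAY),z,c,yaw).astype(np.float32); g=cv2.GaussianBlur(g,(0,0),2.5); g=np.log(g+8)
    gx,gy=cv2.Sobel(g,-1,1,0),-cv2.Sobel(g,-1,0,1); o,N=outline(tw,tl,hole)
    best=(-1,)
    for st,r,ar,base in((1,rng,arng,(0,0,0)),(.25,1,1,None)):
        if base is None: base=best[1]
        for a in np.arange(base[2]-ar,base[2]+ar+.01,st if st>.5 else .25):
            M=R.from_euler('z',a,degrees=True).as_matrix()[:2,:2]; w=o@M.T; n=N@M.T
            for x in np.arange(base[0]-r,base[0]+r+.01,st):
                for y in np.arange(base[1]-r,base[1]+r+.01,st):
                    cx=np.clip(np.rint((w[:,0]+x/1e3)/.00025+240).astype(int),0,479); cy=np.clip(np.rint(240-(w[:,1]+y/1e3)/.00025).astype(int),0,479)
                    s=np.minimum(np.abs(gx[cy,cx]*n[:,0]+gy[cy,cx]*n[:,1]),.25).mean()
                    if s>best[0]: best=(s,(x,y,a))
    x,y,a=best[1]; A=np.radians(yaw)
    W=np.array([c[0]+(x*np.cos(A)-y*np.sin(A))/1e3,c[1]+(x*np.sin(A)+y*np.cos(A))/1e3])
    if f:
        v=cv2.cvtColor(rect(im,z,c,yaw),cv2.COLOR_RGB2BGR); M=R.from_euler('z',a,degrees=True).as_matrix()[:2,:2]
        for q in o@M.T+np.array([x,y])/1e3: cv2.circle(v,(int(q[0]/.00025+240),int(240-q[1]/.00025)),0,(0,0,255),-1)
        cv2.imwrite('pics/'+f,v)
    print('fit',W.round(4),round(yaw+a,2),best); return W,yaw+a
E
python3 - <<'E'
from h import *
im=snap('wrist'); W,a=fit(im,.010,(.4857,.232),111,40,18,f='f1.png')
go(W[0],W[1],.05,a-180)
E
```

```text
fit [0.4843 0.2323] 109.75 (np.float64(0.17535280736902306), (np.float64(0.75), np.float64(1.25), np.float64(-1.25)))
now [0.4854 0.233  0.1507] [-1.7993e+02  3.0000e-02 -6.8900e+01]
row [0.0003 0.0014 0.1007] [-0.001  0.001  0.024]
```

View pics/f1.png

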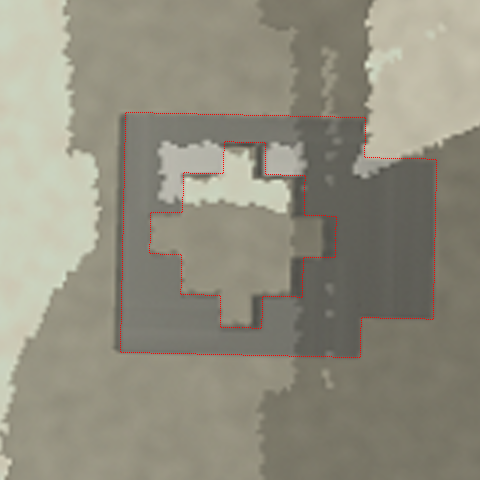

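The outline fit sits exactly on the plate. Before gripping, I'll look at the stem from the same relative pose so calibration bias cancels.

carry_out([
  [0.02,0,-0.005,0,0,-0.15],
  [0.045,0,-0.01,0,0,-0.32],
  [0.07,0,-0.015,0,0,-0.49],
  [0.095,0,-0.02,0,0,-0.66],
  [0.12,0,-0.024,0,0,-0.83],
  [0.145,0,-0.024,0,0,-1.0],
  [0.17,0,-0.024,0,0,-1.16],
  [0.189,0,-0.024,0,0,-1.292],
])

```text
clock: 2.45
tool_pos: [0.5537, 0.0562, 0.1747]
orientation: [-180.0, -0.1, 5.4]
force: [-0.5, 0.5, -0.1]
opening: 0.0875
gripper_force: 0.0
```

carry_out([
  [0,0,0,0,0,0],
  [0,0,0,0,0,0],
  [0,0,0,0,0,0],
])

```text
clock: 2.82
tool_pos: [0.5532, 0.0566, 0.1746]
orientation: [-180.0, -0.0, 5.1]
force: [0.4, 0.0, 0.1]
opening: 0.0875
gripper_force: 0.0
```

Run:
```python
from h import *
im=snap('wrist','w2.png'); W,a=fit(im,.034,(.5532,.0554),5,20,28,hole=False,f='f2.png',rng=8,arng=9)
p,q=pose();print(p,q.as_euler('xyz',degrees=True)); print('stem in tool',q.inv().apply(np.r_[W,p[2]]-p).round(4))
```

```text
fit [0.5517 0.0583] 5.5 (np.float64(0.23758476225070543), (np.float64(-1.25), np.float64(3.0), np.float64(0.5)))
[0.55328109 0.05650212 0.17458774] [-1.79958141e+02 -5.19597757e-02  5.06873430e+00]
stem in tool [-0.0014 -0.0019  0.    ]
```

View pics/f2.png

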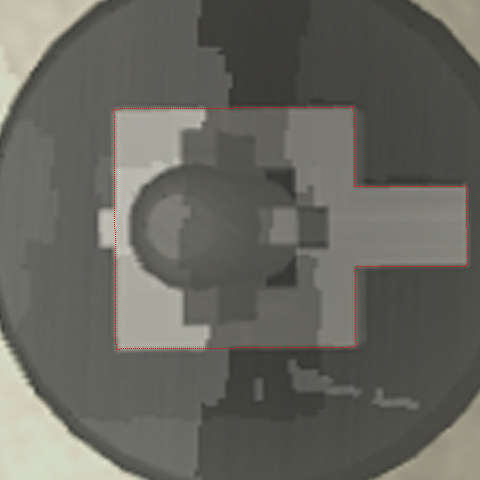

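The fit sits on the first plate: the stem is (-1.4, -1.9) mm off in tool x/y, with yaw 5.5°. I'll keep a ledger of commanded poses and go back to the separator.

```bash
cat >> h.py <<'E'
import json
def wr(p,q): json.dump([list(p),list(q.as_quat())],open('cmd.json','w'))
def rd(): p,q=json.load(open('cmd.json')); return np.array(p),R.from_quat(q)
def did(*r): p,q=rd(); wr(p+q.apply(r[:3]),q*R.from_rotvec(r[3:]))
def to(x,y,z,yaw):
    p,q=rd(); g=R.from_euler('xyz',[180,0,yaw],degrees=True); print('row',q.inv().apply(np.array([x,y,z])-p).round(4),(q.inv()*g).as_rotvec().round(3))
E
python3 - <<'E'
from h import *
p=np.array([.4857,.232,.15]);q=R.from_euler('xyz',[180,0,-69],degrees=True); wr(p,q)
sep=p+q.apply([.0003,.0014,0]); did(.189,0,-.024,0,0,-1.292); p,q=rd(); st=p+q.apply([-.0014,-.0019,0])
print('sep',sep,'stem',st,'tool yaw',q.as_euler('xyz',degrees=True)[2], 'stem yaw = +.43')
json.dump([list(sep),list(st)],open('tg.json','w')); to(sep[0],sep[1],.05,-70.2)
E
```

```text
sep [0.4845005  0.23121821 0.15      ] stem [0.55187047 0.05732334 0.174     ] tool yaw 5.026147130902355 stem yaw = +.43
row [-0.0533 -0.181   0.124 ] [ 0.    -0.     1.313]
```

carry_out([
  [-0.007,-0.022,0,0,0,0.16],
  [-0.014,-0.047,0,0,0,0.33],
  [-0.021,-0.072,0.01,0,0,0.5],
  [-0.028,-0.097,0.03,0,0,0.67],
  [-0.035,-0.122,0.05,0,0,0.84],
  [-0.042,-0.145,0.075,0,0,1.01],
  [-0.049,-0.165,0.1,0,0,1.17],
  [-0.0533,-0.181,0.124,0,0,1.313],
])

```text
clock: 3.88
tool_pos: [0.4839, 0.2326, 0.05]
orientation: [-179.9, 0.0, -70.4]
force: [-0.3, 0.8, -0.1]
opening: 0.0872
gripper_force: 0.0
```

carry_out([
  [0,0,0.0,0,0,0],
  [0,0,0.012,0,0,0],
  [0,0,0.022,0,0,0],
  [0,0,0.032,0,0,0],
  [0,0,0.04,0,0,0],
  [0,0,0.044,0,0,0],
  [0,0,0.0465,0,0,0],
  [0,0,0.0465,0,0,0],
])

```text
clock: 4.88
tool_pos: [0.4845, 0.2314, 0.004]
orientation: [-180.0, 0.0, -70.2]
force: [-0.5, 0.2, -0.6]
opening: 0.0877
gripper_force: 0.0
```

carry_out([
  [0,0,0,0,0,0],
  [0,0,0,0,0,0],
  [0,0,0,0,0,0],
  [0,0,0,0,0,0],
  [0,0,0,0,0,0],
  [0,0,0,0,0,0],
], grip=-1)

```text
clock: 5.62
tool_pos: [0.4846, 0.2315, 0.0042]
orientation: [-179.9, 0.0, -70.2]
force: [-0.6, 0.5, 3.2]
opening: 0.0593
gripper_force: 30.0
```

Run:
```python
from h import *
did(-.0533,-.181,.124,0,0,1.313); did(0,0,.0465,0,0,0); to(.5519,.0573,.112,5.5)
o=telemetry.get_obs(); print(o['moment'],o['force'])
```

```text
row [ 0.1864 -0.0045 -0.1085] [ 0.     0.    -1.321]
[ 0.09458849  0.17281177 -0.00112671] [-0.6152503   0.48879773  3.16568767]
```

carry_out([
  [0,0,-0.01,0,0,0],
  [0,0,-0.04,0,0,0],
  [0,0,-0.08,0,0,0],
  [0,0,-0.1085,0,0,0],
])

```text
clock: 6.12
tool_pos: [0.4845, 0.2314, 0.1146]
orientation: [-179.9, 0.0, -70.2]
force: [0.2, 0.4, -2.0]
opening: 0.0594
gripper_force: 30.0
```

carry_out([
  [0.02,0,0,0,0,-0.16],
  [0.045,-0.001,0,0,0,-0.33],
  [0.07,-0.0015,0,0,0,-0.5],
  [0.095,-0.002,0,0,0,-0.67],
  [0.12,-0.003,0,0,0,-0.84],
  [0.145,-0.004,0,0,0,-1.0],
  [0.168,-0.0045,0,0,0,-1.16],
  [0.1864,-0.0045,0,0,0,-1.321],
])

```text
clock: 7.12
tool_pos: [0.5518, 0.0565, 0.1128]
orientation: [-180.0, -0.0, 5.8]
force: [0.2, 0.3, -1.9]
opening: 0.0594
gripper_force: 30.0
```

carry_out([
  [0,0,0,0,0,0],
  [0,0,0,0,0,0],
  [0,0,0,0,0,0],
])

```text
clock: 7.5
tool_pos: [0.5517, 0.058, 0.1126]
orientation: [-180.0, -0.0, 5.5]
force: [-0.5, -0.3, -1.7]
opening: 0.0592
gripper_force: 30.0
```

Run:
```python
from h import *
did(0,0,-.1085,0,0,0); did(.1864,-.0045,0,0,0,-1.321); print(rd()[0],rd()[1].as_euler('xyz',degrees=True))
p,q=pose();print(p,q.as_euler('xyz',degrees=True))
im=snap('wrist','w3.png'); W,a=fit(im,p[2]-.0035+.01,p[:2],185.5,40,18,f='f3.png'); print('plate in tool',q.inv().apply(np.r_[W,p[2]]-p).round(4))
cv2.imwrite('pics/v3.png',np.hstack([cv2.imread('pics/f3.png')[:, :],cv2.resize(cv2.imread('pics/w3.png')[100:400,220:420],(320,480))]))
```

```text
[0.55184398 0.05732806 0.112     ] [1.80000000e+02 2.54444375e-14 5.48451337e+00]
[0.5516893  0.05803033 0.11262327] [-1.79958000e+02 -4.71351185e-02  5.45621893e+00]
fit [0.5514 0.058 ] 185.5 (np.float64(0.13998566710430643), (np.float64(0.25), np.float64(0.0), np.float64(0.0)))
plate in tool [-0.0002  0.     -0.    ]
```

View pics/v3.png

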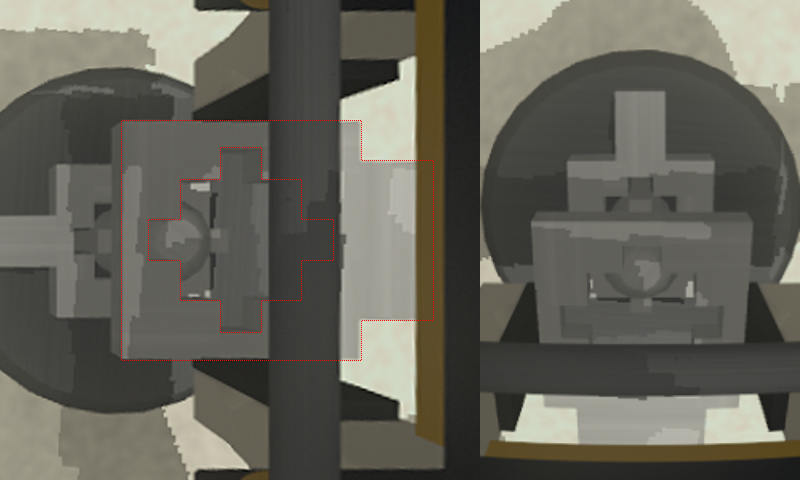

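The plate is centred in the hand, tab to the right (tool -x), with the stem visible through its bore. Now I'll lower it over the pilot.

carry_out([
  [0,0,0.008,0,0,0],
  [0,0,0.016,0,0,0],
  [0,0,0.022,0,0,0],
  [0,0,0.027,0,0,0],
  [0,0,0.031,0,0,0],
  [0,0,0.034,0,0,0],
  [0,0,0.036,0,0,0],
  [0,0,0.038,0,0,0],
])

```text
clock: 8.55
tool_pos: [0.552, 0.0576, 0.0745]
orientation: [-180.0, -0.1, 5.5]
force: [0.1, -0.9, -1.3]
opening: 0.0598
gripper_force: 30.0
```

carry_out([
  [0,0,0.001,0,0,0],
  [0,0,0.002,0,0,0],
  [0,0,0.003,0,0,0],
  [0,0,0.004,0,0,0],
  [0,0,0.0045,0,0,0],
  [0,0,0.005,0,0,0],
])

```text
clock: 9.3
tool_pos: [0.5519, 0.0575, 0.0695]
orientation: [-180.0, -0.0, 5.5]
force: [0.1, -0.3, -2.3]
opening: 0.0595
gripper_force: 30.0
```

carry_out([
  [0,0,0.0005,0,0,0],
  [0,0,0.001,0,0,0],
  [0,0,0.0015,0,0,0],
  [0,0,0.002,0,0,0],
  [0,0,0.0025,0,0,0],
  [0,0,0.003,0,0,0],
])

```text
clock: 10.05
tool_pos: [0.5519, 0.0575, 0.0665]
orientation: [-180.0, -0.0, 5.5]
force: [0.7, -0.4, -2.4]
opening: 0.0592
gripper_force: 30.0
```

The underside is at 62.5 mm, below the rib tops, with no contact force. The ribs have entered the slots.

carry_out([
  [0,0,0.002,0,0,0],
  [0,0,0.004,0,0,0],
  [0,0,0.0065,0,0,0],
  [0,0,0.009,0,0,0],
  [0,0,0.0115,0,0,0],
  [0,0,0.014,0,0,0],
  [0,0,0.0155,0,0,0],
  [0,0,0.017,0,0,0],
])

```text
clock: 11.05
tool_pos: [0.5519, 0.0576, 0.0494]
orientation: [-180.0, -0.0, 5.5]
force: [-0.2, 0.4, -2.1]
opening: 0.0598
gripper_force: 30.0
```

carry_out([
  [0,0,0.0015,0,0,0],
  [0,0,0.003,0,0,0],
  [0,0,0.0045,0,0,0],
  [0,0,0.006,0,0,0],
  [0,0,0.007,0,0,0],
  [0,0,0.008,0,0,0],
  [0,0,0.009,0,0,0],
])

```text
clock: 11.92
tool_pos: [0.552, 0.0576, 0.0404]
orientation: [-180.0, -0.0, 5.5]
force: [-1.1, -0.1, -2.4]
opening: 0.0597
gripper_force: 30.0
```

Underside is at about 36.5 mm, so about 2.5 mm remain.

carry_out([
  [0,0,0.0005,0,0,0],
  [0,0,0.001,0,0,0],
  [0,0,0.0015,0,0,0],
  [0,0,0.002,0,0,0],
  [0,0,0.0023,0,0,0],
  [0,0,0.0026,0,0,0],
])

```text
clock: 12.68
tool_pos: [0.552, 0.0575, 0.0382]
orientation: [-180.0, -0.0, 5.5]
force: [-2.9, -0.2, 4.6]
opening: 0.0596
gripper_force: 30.0
```

Contact comes at 7 N, and TCP z has changed 34.0 mm since the grasp: the plate is home. Release, rise, and go to the weight.

carry_out([
  [0,0,0,0,0,0],
  [0,0,0,0,0,0],
  [0,0,0,0,0,0],
  [0,0,0,0,0,0],
], grip=1)

```text
clock: 13.18
tool_pos: [0.5519, 0.0576, 0.0379]
orientation: [-180.0, -0.0, 5.5]
force: [-0.2, 0.7, 0.1]
opening: 0.0869
gripper_force: 0.0
```

Run:
```python
from h import *
did(0,0,.0696,0,0,0); print(rd()[0])
did(0,0,-.11,0,0,0); to(.4832,-.296,.156,57.3)
```

```text
[0.55184398 0.05732806 0.0424    ]
row [-0.1021  0.3451 -0.0036] [-0.     0.    -0.904]
```

carry_out([
  [0,0,-0.005,0,0,0],
  [0,0,-0.02,0,0,0],
  [0,0,-0.05,0,0,0],
  [0,0,-0.09,0,0,0],
  [0,0,-0.11,0,0,0],
])

```text
clock: 13.8
tool_pos: [0.5529, 0.0578, 0.1515]
orientation: [-179.9, -0.3, 5.5]
force: [1.0, 0.7, -0.5]
opening: 0.0879
gripper_force: 0.0
```

Ledger fix: the total descent was 74.6 mm, so the commanded z is 5 mm lower. For wrist range I'll grip the weight with tool yaw -122.7.

Run:
```python
from h import *
did(0,0,.005,0,0,0); print(rd()[0]); did(-.059,.2,-.0086,0,0,1.3); to(.4832,-.296,.156,-122.7)
```

```text
[0.55184398 0.05732806 0.1474    ]
row [0.1283 0.0804 0.    ] [ 0.    -0.     0.937]
```

carry_out([
  [-0.007,0.025,-0.004,0,0,0.15],
  [-0.015,0.05,-0.0086,0,0,0.31],
  [-0.022,0.075,-0.0086,0,0,0.48],
  [-0.03,0.1,-0.0086,0,0,0.65],
  [-0.037,0.125,-0.0086,0,0,0.81],
  [-0.045,0.15,-0.0086,0,0,0.98],
  [-0.052,0.175,-0.0086,0,0,1.14],
  [-0.059,0.2,-0.0086,0,0,1.3],
])

```text
clock: 14.8
tool_pos: [0.5123, -0.1482, 0.1577]
orientation: [-179.9, -0.0, -69.3]
force: [0.3, 0.2, 0.8]
opening: 0.0878
gripper_force: 0.0
```

carry_out([
  [0.02,0.013,0,0,0,0.16],
  [0.044,0.028,0,0,0,0.33],
  [0.07,0.044,0,0,0,0.5],
  [0.095,0.06,0,0,0,0.67],
  [0.117,0.073,0,0,0,0.83],
  [0.1283,0.0804,0,0,0,0.937],
  [0.1283,0.0804,0,0,0,0.937],
  [0.1283,0.0804,0,0,0,0.937],
])

```text
clock: 15.8
tool_pos: [0.4834, -0.2957, 0.1569]
orientation: [-179.9, 0.1, -122.6]
force: [0.9, 0.3, 0.0]
opening: 0.0877
gripper_force: 0.0
```

carry_out([
  [0,0,0,0,0,0],
])

```text
clock: 15.92
tool_pos: [0.4835, -0.2954, 0.1566]
orientation: [-180.0, 0.1, -122.6]
force: [0.7, 0.1, -0.7]
opening: 0.0876
gripper_force: 0.0
```

Run:
```python
from h import *
did(.1283,.0804,0,0,0,.937)
im=snap('wrist','w4.png'); W,a=fit(im,.016,(.4832,-.296),57.3,20,28,f='f4.png')
p,q=pose();print(p,q.as_euler('xyz',degrees=True))
d=q.inv().apply(np.r_[W,p[2]]-p); print('plate in tool',d.round(4)); p,q=rd(); T=p+q.apply(d); print(T,a-180); to(T[0],T[1],.03,a-180)
cv2.imwrite('pics/v4.png',np.hstack([cv2.imread('pics/f4.png'),cv2.resize(cv2.imread('pics/w4.png'),(320,240)).repeat(2,0)]))
```

```text
fit [ 0.4813 -0.2962] 55.3 (np.float64(0.17827206403203283), (np.float64(-1.25), np.float64(1.5), np.float64(-2.0)))
[ 0.483509   -0.29538157  0.15645708] [-1.79972579e+02  6.08080025e-02 -1.22565756e+02]
plate in tool [ 0.0019  0.0014 -0.    ]
[ 0.4808998  -0.29684176  0.15600274] -124.7
row [0.0019 0.0014 0.126 ] [-0.    -0.     0.035]
```

View pics/v4.png

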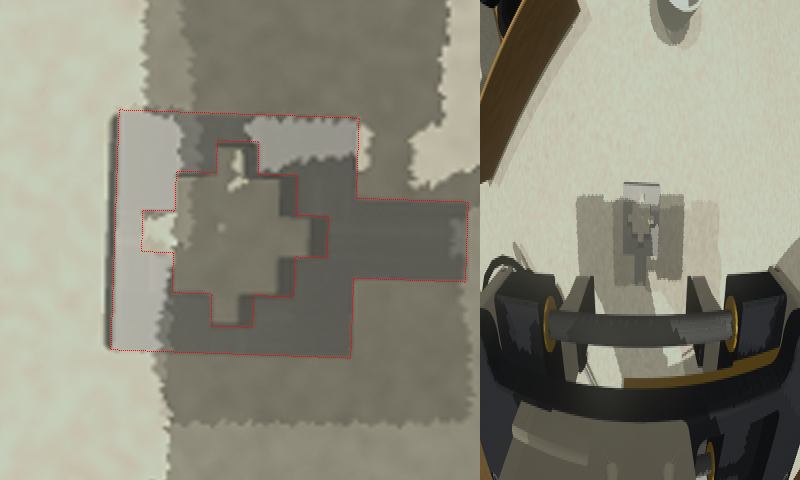

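The fit is good. Descend and grip.

carry_out([
  [0.0019,0.0014,0.01,0,0,0.035],
  [0.0019,0.0014,0.035,0,0,0.035],
  [0.0019,0.0014,0.065,0,0,0.035],
  [0.0019,0.0014,0.095,0,0,0.035],
  [0.0019,0.0014,0.12,0,0,0.035],
  [0.0019,0.0014,0.137,0,0,0.035],
  [0.0019,0.0014,0.147,0,0,0.035],
  [0.0019,0.0014,0.152,0,0,0.035],
])

```text
clock: 16.98
tool_pos: [0.4809, -0.2965, 0.0036]
orientation: [180.0, 0.0, -124.7]
force: [0.4, 0.7, 0.5]
opening: 0.0875
gripper_force: 0.0
```

carry_out([
  [0,0,0,0,0,0],
  [0,0,0,0,0,0],
  [0,0,0,0,0,0],
  [0,0,0,0,0,0],
  [0,0,0,0,0,0],
  [0,0,0,0,0,0],
  [0,0,0,0,0,0],
], grip=-1)

```text
clock: 17.85
tool_pos: [0.4815, -0.2967, 0.0047]
orientation: [-179.9, 0.1, -124.7]
force: [-0.5, 1.3, 6.5]
opening: 0.0597
gripper_force: 30.0
```

carry_out([
  [0,0,-0.01,0,0,0],
  [0,0,-0.04,0,0,0],
  [0,0,-0.08,0,0,0],
  [0,0,-0.12,0,0,0],
  [0,0,-0.12,0,0,0],
])

```text
clock: 18.48
tool_pos: [0.4829, -0.2973, 0.1278]
orientation: [-179.7, 0.2, -124.6]
force: [0.6, 0.5, -3.1]
opening: 0.0598
gripper_force: 30.0
```

Run:
```python
from h import *
did(.0019,.0014,.152,0,0,.035); did(0,0,-.12,0,0,0); p,q=rd(); print(p,q.as_euler('xyz',degrees=True)); to(.5518,.0573,.124,-174.5)
```

```text
[ 0.4809438 -0.2968296  0.124    ] [ 1.80000000e+02 -1.27222187e-14 -1.24691498e+02]
row [-0.3315  0.1433  0.    ] [-0.    -0.     0.869]
```

carry_out([
  [-0.03,0.013,0,0,0,0.08],
  [-0.075,0.032,0,0,0,0.2],
  [-0.12,0.052,0,0,0,0.32],
  [-0.17,0.073,0,0,0,0.45],
  [-0.22,0.095,0,0,0,0.58],
  [-0.265,0.115,0,0,0,0.7],
  [-0.305,0.132,0,0,0,0.8],
  [-0.3315,0.1433,0,0,0,0.869],
])

```text
clock: 19.48
tool_pos: [0.5511, 0.0592, 0.1234]
orientation: [180.0, -0.1, -174.6]
force: [0.5, -0.5, -3.1]
opening: 0.0597
gripper_force: 30.0
```

carry_out([
  [0,0,0,0,0,0],
  [0,0,0,0,0,0],
  [0,0,0,0,0,0],
])

```text
clock: 19.85
tool_pos: [0.5513, 0.0566, 0.1241]
orientation: [180.0, -0.0, -174.5]
force: [-0.3, -0.3, -2.1]
opening: 0.0592
gripper_force: 30.0
```

Run:
```python
from h import *
did(-.3315,.1433,0,0,0,.869); print(rd()[0],rd()[1].as_euler('xyz',degrees=True))
p,q=pose();print(p,q.as_euler('xyz',degrees=True))
im=snap('wrist','w5.png'); W,a=fit(im,p[2]-.004+.016,p[:2],5.5,20,28,f='f5.png'); print('plate in tool',q.inv().apply(np.r_[W,p[2]]-p).round(4))
cv2.imwrite('pics/v5.png',np.hstack([cv2.imread('pics/f5.png')[:, :],cv2.resize(cv2.imread('pics/w5.png')[100:400,220:420],(320,480))]))
```

```text
[0.55179417 0.05729942 0.124     ] [ 1.80000000e+02 -1.27222187e-14 -1.74481530e+02]
[0.55130476 0.05657757 0.124114  ] [ 1.79975354e+02 -8.55902830e-03 -1.74487318e+02]
fit [0.5513 0.0563] 5.5 (np.float64(0.15049614161252975), (np.float64(0.0), np.float64(-0.25), np.float64(0.0)))
plate in tool [ 0.     -0.0002 -0.    ]
```

View pics/v5.png

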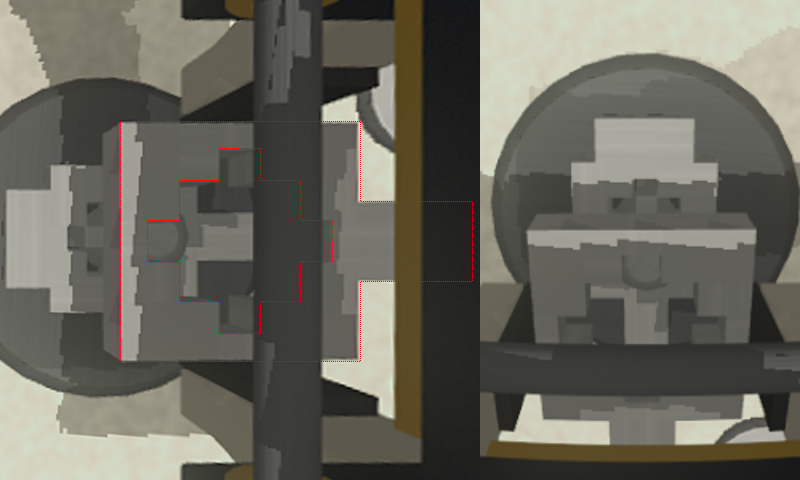

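The separator is on the stem with its tab opposite the first plate's. The weight is centred in hand with its tab toward +x. Lower it.

carry_out([
  [0,0,0.008,0,0,0],
  [0,0,0.018,0,0,0],
  [0,0,0.028,0,0,0],
  [0,0,0.036,0,0,0],
  [0,0,0.042,0,0,0],
  [0,0,0.046,0,0,0],
  [0,0,0.048,0,0,0],
  [0,0,0.05,0,0,0],
])

```text
clock: 20.9
tool_pos: [0.552, 0.0576, 0.0746]
orientation: [180.0, 0.1, -174.5]
force: [0.1, -0.2, -2.2]
opening: 0.0597
gripper_force: 30.0
```

carry_out([
  [0,0,0.001,0,0,0],
  [0,0,0.002,0,0,0],
  [0,0,0.003,0,0,0],
  [0,0,0.0035,0,0,0],
  [0,0,0.004,0,0,0],
  [0,0,0.0045,0,0,0],
  [0,0,0.005,0,0,0],
])

```text
clock: 21.78
tool_pos: [0.5519, 0.0575, 0.0695]
orientation: [180.0, 0.0, -174.5]
force: [-0.6, 0.3, -3.0]
opening: 0.0598
gripper_force: 30.0
```

Underside is at 65 mm and still free.

carry_out([
  [0,0,0.0005,0,0,0],
  [0,0,0.001,0,0,0],
  [0,0,0.0015,0,0,0],
  [0,0,0.002,0,0,0],
  [0,0,0.0025,0,0,0],
  [0,0,0.003,0,0,0],
])

```text
clock: 22.52
tool_pos: [0.5518, 0.0575, 0.0664]
orientation: [180.0, 0.0, -174.5]
force: [-0.2, 0.7, -3.4]
opening: 0.06
gripper_force: 30.0
```

Underside is at 62 mm, so the ribs are engaged. Target is 44 mm.

carry_out([
  [0,0,0.002,0,0,0],
  [0,0,0.004,0,0,0],
  [0,0,0.006,0,0,0],
  [0,0,0.008,0,0,0],
  [0,0,0.01,0,0,0],
  [0,0,0.012,0,0,0],
  [0,0,0.0135,0,0,0],
  [0,0,0.015,0,0,0],
])

```text
clock: 23.52
tool_pos: [0.5519, 0.0575, 0.0514]
orientation: [180.0, 0.0, -174.5]
force: [-0.4, -0.1, -3.1]
opening: 0.0595
gripper_force: 30.0
```

carry_out([
  [0,0,0.0005,0,0,0],
  [0,0,0.001,0,0,0],
  [0,0,0.0015,0,0,0],
  [0,0,0.002,0,0,0],
  [0,0,0.0025,0,0,0],
  [0,0,0.0028,0,0,0],
])

```text
clock: 24.28
tool_pos: [0.5519, 0.0575, 0.0488]
orientation: [180.0, 0.0, -174.5]
force: [-1.4, -0.4, -0.5]
opening: 0.0598
gripper_force: 30.0
```

carry_out([
  [0,0,0.0002,0,0,0],
  [0,0,0.0004,0,0,0],
  [0,0,0.0005,0,0,0],
])

```text
clock: 24.65
tool_pos: [0.5519, 0.0575, 0.0487]
orientation: [180.0, 0.1, -174.4]
force: [-3.7, 0.1, 6.5]
opening: 0.0598
gripper_force: 30.0
```

carry_out([
  [0,0,0,0,0,0],
  [0,0,0,0,0,0],
  [0,0,0,0,0,0],
  [0,0,0,0,0,0],
], grip=1)

```text
clock: 25.15
tool_pos: [0.5519, 0.0575, 0.0481]
orientation: [180.0, 0.0, -174.5]
force: [-0.1, 0.0, 0.2]
opening: 0.087
gripper_force: 0.0
```

carry_out([
  [0,0,-0.005,0,0,0],
  [0,0,-0.02,0,0,0],
  [0,0,-0.05,0,0,0],
  [0,0,-0.09,0,0,0],
  [-0.03,0,-0.12,0,0,0],
  [-0.05,0,-0.13,0,0,0],
  [-0.05,0,-0.13,0,0,0],
  [-0.05,0,-0.13,0,0,0],
])

```text
clock: 26.15
tool_pos: [0.6006, 0.062, 0.178]
orientation: [180.0, -0.0, -174.5]
force: [0.7, -0.2, -0.0]
opening: 0.088
gripper_force: 0.0
```

Run:
```python
from h import *
a=snap('scene');b=snap('wrist')
cv2.imwrite('pics/v6.png',np.hstack([cv2.resize(a[220:320,290:410],(480,400),interpolation=cv2.INTER_CUBIC),cv2.resize(b[60:360,200:440],(320,400))])[:,:,::-1])
fit(b,.06,(.5518,.0573),5.5,20,28,hole=False)
```

```text
fit [0.5522 0.0578] 5.5 (np.float64(0.22669057829959974), (np.float64(0.5), np.float64(0.5), np.float64(0.0)))
```

View pics/v6.png

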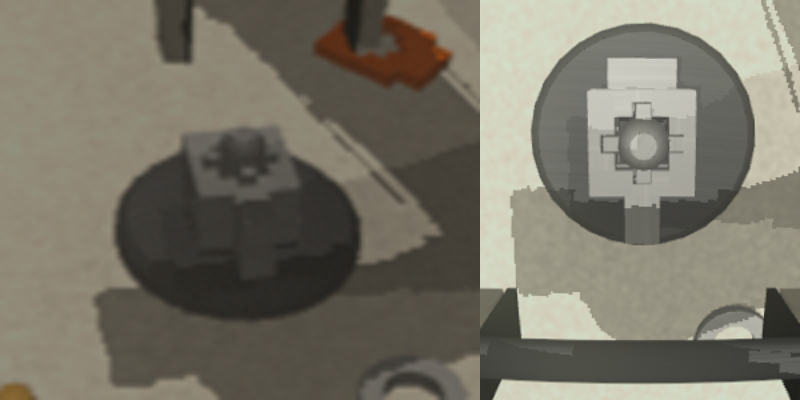

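The stack is flush and level. The narrow weight tab lies over the first plate's tab, the broad separator tab points the opposite way, and the robot is clear.

```bash
python3 -c "
from h import *
print(workorder.close_job())"
```

```text
the job is handed in; nothing more can be done
None
```

The job is handed in: the separator is home with its tab opposite the first plate's, the weight is home on top with its tab the same way as the first, measured forces stayed under 10 N, and it took about 26 s.

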